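# Close a sample cell with the folding-crank bench press

## Task

Close the sample cell that sits in the bench press: swing the crank's folded handle up until it stands fully upright, then crank the ram down (clockwise from above) until the lid is fully home on the cell's rim and nipped there; you feel the effort at the handle climb to about 10 N, and must stop then so as not to crush the seal. Then wind the ram back about half a turn so that its foot stands clear of the lid, and let go; leave the things around the press where they are.

Things in the scene. Friction and masses are not known exactly. Their poses are not given: they have to be found in the camera images.
- press: Bench closing press, fixed: grey base 130 x 190 mm, 24 mm high, two steel columns 16 mm across at y = +70 and -70 mm, grey crosshead 42 x 176 mm from 118 to 144 mm high, column nuts up to 158 mm. A steel screw runs down through the crosshead's brass nut and carries the crank on top. Origin: centre of the underside, on the screw's axis; z up, y along the line of the columns.
- ram: The screw's round foot, 30 mm across, below the crosshead on the press axis. Origin: centre of its underside. Right-hand thread of 12 mm lead: turning the crank clockwise (seen from above) drives the foot down 12 mm a turn, anticlockwise lifts it; crank and handle sink and rise with it. The crank stays where it is left.
- cell: Round steel sample cell in the nest of the press, on its axis, 52 mm across. Origin: centre of its underside; its rim is 46 mm above that. Cells and nest vary: its underside stands 22 to 26 mm above the bench. It cannot be moved.
- lid: Lid of the cell in the press: a disc 52 mm across and 6 mm thick with an O-ring plug below it that is pushed into the cell. Origin: centre of its top. It stands 6 to 9 mm proud at the start; fully home, the disc lies on the cell's rim, its top 52 mm above the cell's underside. It stays where it is pushed. More than 550 N from the ram crushes its seal (about 15 N at the crank's handle).
- crank (a joint): Crank angle about the screw, rad, growing clockwise seen from above (ram down). Effort, felt sideways along the handle's circle: about 2 N while the foot runs free, about 7 N while it pushes the lid in against the O-ring; once the disc meets the rim it climbs by about 0.6 N per mm of handle travel. These hold in motion; held still, up to 4 N less. The arm is a flat bar 16 x 8 mm, its top 14 mm below the handle's pin.
- handle_pin (a point): Hinge pin of the folding handle, in a fork 22 mm wide at the outer end of the crank arm, 70 mm from the screw's axis and 112 mm above the underside of the ram's foot. The pin is level and square to the arm.
- handle (a joint): Fold angle of the handle about its pin, rad: 0 = folded flat over the arm, pointing in to the hub; 1.571 = upright, at its stop. An over-centre spring holds it at either end (0.2 N m there, about 5 N at the grip; none half way, where it flips over).
- grip_mid (a point): Middle of the handle's grip: black plastic barrel, 22 mm across here and 13 mm at its ends, reaching from 13 to 64 mm from the pin, its axis through the pin; this point lies on the axis, 38 mm from the pin. The grip spins freely on the handle. Folded, its underside clears the arm by 3 mm.
- cell_a: A finished sample cell with its lid on, loose, 52 mm across and 52 mm high, on the white enamel tray (rim 36 mm high). Origin: centre of its underside. Not to be disturbed.
- cell_b: A second finished sample cell of the same kind on the tray. Not to be disturbed.
- timer: White lab timer 62 x 62 x 19 mm, loose on the bench. Origin: centre of its underside. Not to be disturbed.
- beaker_2: Small glass beaker, 58 mm across and 68 mm high, loose, behind the press. Origin: centre of its underside. Not to be disturbed.

How it is judged:
By the outcome, as a careful person would: the job done as asked, in the order asked, and still so for the second after the job is handed in, with the robot touching nothing.
It also fails if it takes over 72 s, if anything falls off the work surface, if the arm or the gripper's body presses on something with over 40 N, if the wrist force passes 120 N, or if a joint passes its speed limit or range.

## Robot

A 6-joint arm with a two-finger parallel gripper is mounted at the origin on a cart in front of the work surface, level with it; the furniture and walls round the work are solid. World frame = base frame: x ahead of the robot, y to its left, z up, the work surface at z = 0. Lengths are in m, angles in rad, forces in N, time in s.
With the tool pointing down it reaches from about 0.375 to 0.925 m from the base axis. Payload 5.7 kg.
Tool frame: the origin (TCP) lies between the finger pads; the fingertips stand 25 mm ahead of it and the grasp point (between the pads) lies 6 mm ahead of it; z points along the fingers, y is the direction in which the jaws open and shut (so a half turn about z gives the same grasp; the last joint's range is limited). The gripper opens to 85 mm and grips with 20 to 120 N. Pads are 22 mm wide; open, the fingers measure 114 mm over their backs; the gripper's body (76 mm by 85 mm) begins 54 mm behind the grasp point. The pads swing forward as they close: fully open they stand 13 mm farther back than shut.
Start: joints at [-1.374, 0.359, 1.51, -0, 1.272, -0.115], TCP at [0.184, -0.571, 0.256] pointing down, gripper open.
Joint ranges: [-2.97, 2.97], [-1.01, 2.36], [0.21, 2.38], [-0.96, 4.11], [0.2, 2.71], [-2.98, 2.98]. Speed limits (rad/s): [2.39, 2.39, 3.14, 3.14, 3.14, 3.14].

## Interface

Orientations are given as a rotation vector (axis times angle).
In Python, from rig import monitor, eyes, manip gives the robot as it stands.
- The arm moves only by the tool send_rows, never from a script. Its argument "steps" is a list of rows, each an object with "translation": the shift along the tool's x, y, z in units of 0.05 m (1.0 is 0.05 m), a list of three; "yaw": the turn about the tool's z in units of pi/2 rad (1.0 is pi/2 rad). A call has 1 to 5 rows; each row shifts and turns the commanded pose from where the row before left it, along the tool's axes as they then stand; what a row does not reach is not made up. A row lasts 1/8 s, in which the tool goes at most 62.5 mm and 10.7 degrees, less where a joint would pass 70% of its speed; a pose out of reach is approached as far as the arm can. A call with a number of a shift or a turn outside -1 to 1 is refused whole. A call with a gripper value outside its range is refused whole. "claw" is the opening, from -1 (shut) to 1 (fully open), set as the call begins (left out, the last holds). The fingers move at their own pace and stop on an object; "grip_force" is the grip in N (left out, the last holds). Time passes only in rows, so rows that do not move let the fingers close. It gives the time, the measured TCP pose, the force and the opening at its end, in the units of the state.
- monitor.get_state(): the state, without advancing time (a new reading comes with each control period).
- eyes.snapshot(name): name is "scene" or "side" or "wrist"; returns (picture, depth): 480x640x3 uint8, red, green, blue; 480x640 float32, m along the optical axis (not along the pixel's ray), 0 where there is no reading.
- eyes.camera_info(name): a dict with "camera_matrix" (3x3 intrinsics, pixels), "eye" and "attitude" of the camera in the world; the wrist camera has in their place "tool_from_camera" (4x4, takes a point from camera to tool coordinates, whose origin is the TCP and whose axes are the flange's). Camera axes: x right, y up, looking along -z (the intrinsics and any distortion apply to the point x, -y, -z); pixel columns grow to the right and rows downward; lengths in m; the calibration is good to about 2 mm. A picture is of the moment at which its call begins: read the wrist's pose just before it. camera_info takes no time and is no camera call.
- manip.close_job(): hands the job in, once; it reports no verdict.
The state is a dict: "t": time; "qpos": joint angles; "qvel": joint speeds; "effort": joint torques, N m; "eef_pos": TCP position; "eef_rot": TCP orientation; "force": force on the tool from outside, world axes, zero at the start; "torque": the same for the moment, N m; "width": finger opening in m.
Only numpy, scipy, OpenCV 4.12 (cv2) and the standard library are available. Lean on these libraries where they do the work, as an engineer would, in place of code of your own. Each camera call takes 0.05 s, during which the arm holds its last target.

## Working session

There is one attempt and no reset: what is moved stays moved. The work goes in short steps, Python scripts to look and compute and a tool call to move; the robot and the scene stay as the last step left them, time stands still between calls to the robot, and variables do not carry over. Pictures are saved under pics/ and viewed, and the job is handed in when it is done.

Besides the shell and the picture viewer there is one more tool, called as name([rows], argument=value, ...), one row to a line, values as JSON. send_rows: Moves the arm, as the interface text tells. Shifts and turns lie within -1 to 1; 1 stands for 0.05 m of shift or pi/2 rad of turn. Its arguments: {"type":"object","properties":{"steps":{"type":"array"},"claw":{"type":"number"},"grip_force":{"type":"number"}},"required":["steps"]}

```bash
mkdir -p pics; ls; python3 - <<'E'
from rig import monitor, eyes, manip
import cv2,numpy as np
print(monitor.get_state())
for n in ["scene","side","wrist"]:
    i=eyes.camera_info(n); print(n,i)
    p,d=eyes.snapshot(n); cv2.imwrite(f"pics/{n}0.png",p[:,:,::-1]); np.save(f"pics/{n}0.npy",d)
E
```

```text
pics
{'t': 0.0, 'qpos': array([-1.37412379e+00,  3.59494985e-01,  1.51146338e+00,  2.59923970e-05,
        1.27245348e+00, -1.15092314e-01]), 'qvel': array([ 7.59030628e-05,  3.85515245e-04, -1.57866406e-03, -5.87608715e-04,
        1.08229594e-03, -4.90704386e-04]), 'effort': array([ 9.70700894e-04, -5.27620661e+01, -2.78620183e+01,  4.32343109e-05,
        1.30442774e-02, -7.17773531e-06]), 'eef_pos': array([ 0.18392401, -0.57044872,  0.2554477 ]), 'eef_rot': array([-3.10170580e+00, -4.87443938e-01,  7.75023885e-05]), 'force': array([-0.19802959,  0.30068624, -0.35591202]), 'torque': array([-0.00139497,  0.00096801,  0.02496108]), 'width': 0.0853513513597776}
scene {'camera_matrix': array([[484.76706783,   0.        , 315.74948095],
       [  0.        , 484.76706783, 244.6095014 ],
       [  0.        ,   0.        ,   1.        ]]), 'eye': array([-0.29453691,  0.49333252,  0.71577204]), 'attitude': array([ 0.61523881, -1.1071549 , -1.89326704])}
side {'camera_matrix': array([[520.04677213,   0.        , 313.85791095],
       [  0.        , 520.04677213, 240.08946208],
       [  0.        ,   0.        ,   1.        ]]), 'eye': array([0.73048667, 0.84099571, 1.02490432]), 'attitude': array([0.06076058, 1.18381693, 2.78525083])}
wrist {'camera_matrix': array([[335.58639306,   0.        , 322.79109934],
       [  0.        , 335.58639306, 237.29149111],
       [  0.        ,   0.        ,   1.        ]]), 'tool_from_camera': array([[-4.16383026e-04,  9.58057265e-01,  2.86576522e-01,
         7.33067409e-02],
       [ 9.99999759e-01,  2.39690200e-04,  6.51644405e-04,
         1.87567843e-04],
       [ 5.55623073e-04,  2.86576725e-01, -9.58057134e-01,
        -1.17015811e-01],
       [ 0.00000000e+00,  0.00000000e+00,  0.00000000e+00,
         1.00000000e+00]])}
```

View pics/scene0.png

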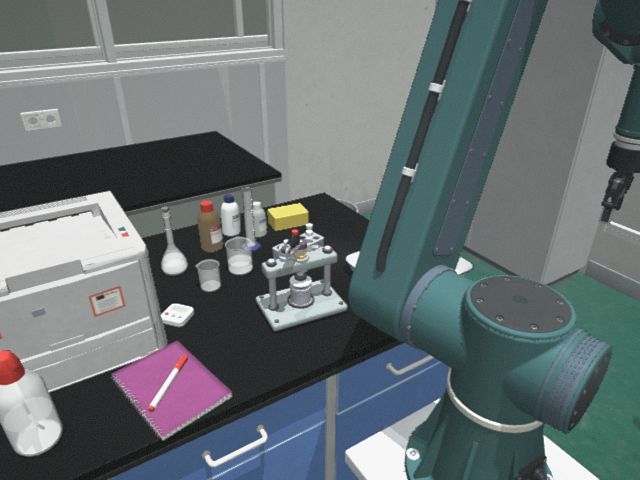

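View pics/side0.png

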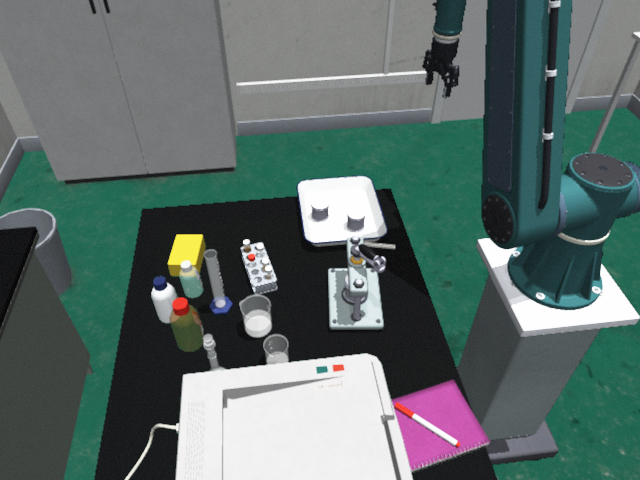

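View pics/wrist0.png

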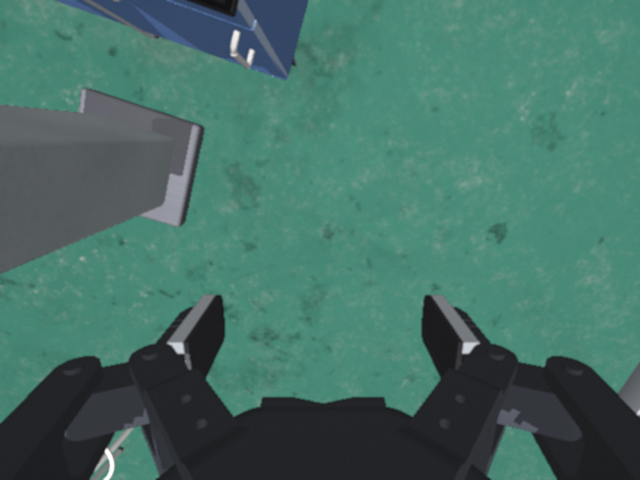

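The scene shows the press near (300,275). In the side view it is near (355,295), with the tray at (340,210). I'll zoom in on both and measure.

```bash
cat > h.py <<'E'
from rig import monitor, eyes, manip
import cv2,numpy as np
from scipy.spatial.transform import Rotation as R
def cam(n,s=None):
    i=eyes.camera_info(n);K=i["camera_matrix"]
    if n=="wrist":
        s=s or monitor.get_state()
        T=i["tool_from_camera"];Rt=R.from_rotvec(s["eef_rot"]).as_matrix()
        return K,Rt@T[:3,:3],Rt@T[:3,3]+s["eef_pos"]
    return K,R.from_rotvec(i["attitude"]).as_matrix(),i["eye"]
def ray(c,u,v):
    K,A,e=c
    d=np.array([(u-K[0,2])/K[0,0],-(v-K[1,2])/K[1,1],-1.]);return e,A@d
def plane(c,u,v,z):
    e,d=ray(c,u,v);return e+d*(z-e[2])/d[2]
def atdepth(c,u,v,dep):
    e,d=ray(c,u,v);return e+d*dep
def cloud(c,D):
    K,A,e=c
    v,u=np.mgrid[:480,:640]
    d=np.stack([(u-K[0,2])/K[0,0],-(v-K[1,2])/K[1,1],-np.ones_like(u)],-1)*D[...,None]
    return d@A.T+e
def proj(c,P):
    K,A,e=c;p=(np.atleast_2d(P)-e)@A
    return np.c_[K[0,2]+K[0,0]*p[:,0]/-p[:,2],K[1,2]-K[1,1]*p[:,1]/-p[:,2]]
def tri(c1,uv1,c2,uv2):
    e1,d1=ray(c1,*uv1);e2,d2=ray(c2,*uv2)
    a=np.linalg.lstsq(np.c_[d1,-d2],e2-e1,rcond=None)[0]
    return (e1+d1*a[0]+e2+d2*a[1])/2,np.linalg.norm(e1+d1*a[0]-e2-d2*a[1])
E
python3 - <<'E'
from h import *
a=cv2.imread("pics/scene0.png")[220:340,240:360];b=cv2.imread("pics/side0.png")[220:340,310:430]
cv2.imwrite("pics/z0.png",np.hstack([cv2.resize(x,(400,400),interpolation=2) for x in(a,b)]))
for n,(u0,u1,v0,v1) in dict(scene=(240,360,220,340),side=(310,430,220,340)).items():
    P=cloud(cam(n),np.load(f"pics/{n}0.npy"))[v0:v1,u0:u1].reshape(-1,3)
    for lo,hi in((.02,.03),(.139,.149),(.15,.165),(.165,.19),(.19,.25)):
        q=P[(P[:,2]>lo)&(P[:,2]<hi)]
        if len(q): print(n,lo,len(q),q.min(0).round(3),q.max(0).round(3),np.median(q,0).round(3))
E
```

```text
scene 0.02 2126 [ 0.46  -0.222  0.02 ] [0.97 0.12 0.03] [0.519 0.03  0.025]
scene 0.139 580 [ 0.504 -0.063  0.139] [0.564 0.11  0.149] [0.526 0.029 0.144]
scene 0.15 198 [ 0.514 -0.058  0.15 ] [0.552 0.1   0.165] [0.53  0.025 0.155]
scene 0.165 194 [0.485 0.004 0.165] [0.548 0.093 0.19 ] [0.517 0.037 0.186]
scene 0.19 324 [0.195 0.018 0.19 ] [0.536 0.111 0.25 ] [0.502 0.075 0.208]
side 0.02 2203 [ 0.412 -0.253  0.02 ] [0.614 0.121 0.03 ] [0.553 0.045 0.024]
side 0.139 546 [ 0.51  -0.068  0.139] [0.568 0.111 0.149] [0.545 0.053 0.144]
side 0.15 210 [ 0.519 -0.06   0.15 ] [0.558 0.102 0.165] [0.541 0.027 0.154]
side 0.165 216 [0.488 0.003 0.173] [0.556 0.093 0.19 ] [0.534 0.038 0.186]
side 0.19 299 [0.487 0.011 0.19 ] [0.54  0.093 0.215] [0.514 0.064 0.206]
```

View pics/z0.png

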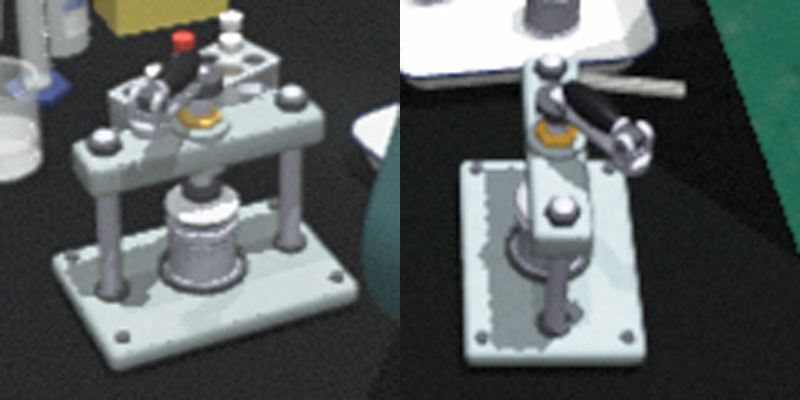

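```bash
python3 - <<'E'
from h import *
s=monitor.get_state();Rt=R.from_rotvec(s["eef_rot"]).as_matrix();print(Rt.round(3))
for n,(u0,u1,v0,v1) in dict(scene=(240,360,220,340),side=(310,430,220,340)).items():
    P=cloud(cam(n),np.load(f"pics/{n}0.npy"))[v0:v1,u0:u1].reshape(-1,3)
    q=P[(abs(P[:,2]-.144)<.004)&(P[:,0]>.45)];r=cv2.minAreaRect(q[:,:2].astype(np.float32)*1000);print(n,r)
    q=P[(abs(P[:,2]-.156)<.004)&(P[:,0]>.45)]
    for sgn in(1,-1):
        w=q[(q[:,1]-.022)*sgn>.05];print('nut',len(w),w.mean(0).round(4))
    q=P[(P[:,2]>.175)&(P[:,2]<.25)&(P[:,0]>.45)];
    for y in np.arange(0,.12,.01):
        w=q[(q[:,1]>=y)&(q[:,1]<y+.01)]
        if len(w):print(y.round(2),len(w),w.mean(0).round(3),w[:,2].max().round(3))
E
```

```text
[[ 0.952  0.307 -0.   ]
 [ 0.307 -0.952  0.001]
 [ 0.    -0.001 -1.   ]]
scene ((533.5192260742188, 22.016143798828125), (173.33935546875, 44.321922302246094), 84.10091400146484)
nut 42 [0.5411 0.0911 0.1554]
nut 37 [ 0.5239 -0.0467  0.1553]
0.0 14 [0.533 0.008 0.186] 0.19
0.01 33 [0.526 0.015 0.186] 0.19
0.02 40 [0.523 0.025 0.188] 0.211
0.03 37 [0.519 0.035 0.201] 0.212
0.04 52 [0.513 0.045 0.201] 0.213
0.05 55 [0.509 0.055 0.201] 0.213
0.06 36 [0.504 0.064 0.203] 0.212
0.07 65 [0.491 0.076 0.199] 0.211
0.08 100 [0.495 0.085 0.196] 0.211
0.09 13 [0.499 0.091 0.189] 0.198
side ((538.4956665039062, 20.90166473388672), (179.29449462890625, 41.95526885986328), 83.35842895507812)
nut 48 [0.5474 0.0915 0.1552]
nut 41 [ 0.5308 -0.0466  0.1555]
0.0 11 [0.542 0.008 0.186] 0.19
0.01 22 [0.545 0.015 0.188] 0.192
0.02 45 [0.544 0.025 0.189] 0.208
0.03 71 [0.538 0.035 0.193] 0.213
0.04 55 [0.527 0.045 0.202] 0.215
0.05 74 [0.521 0.055 0.201] 0.215
0.06 65 [0.514 0.065 0.2  ] 0.213
0.07 52 [0.503 0.075 0.203] 0.21
0.08 103 [0.503 0.085 0.196] 0.211
0.09 15 [0.501 0.091 0.19 ] 0.204
```

send_rows([
  {"translation": [0.68,-0.65,-0.4],"yaw": 0},
  {"translation": [0.68,-0.65,-0.4],"yaw": 0},
  {"translation": [0.68,-0.65,-0.4],"yaw": 0},
  {"translation": [0.68,-0.65,-0.4],"yaw": 0},
  {"translation": [0.68,-0.65,-0.4],"yaw": 0},
], claw=0)

```text
t: 0.78
eef_pos: [0.2964, -0.3627, 0.3567]
eef_rot: [-3.103, -0.487, -0.0]
force: [0.4, -0.1, 0.2]
width: 0.0426
```

send_rows([
  {"translation": [0.68,-0.65,-0.2],"yaw": 0},
  {"translation": [0.68,-0.65,-0.2],"yaw": 0},
  {"translation": [0.68,-0.65,-0.2],"yaw": 0},
  {"translation": [0.68,-0.65,-0.2],"yaw": 0},
  {"translation": [0.68,-0.65,-0.1],"yaw": 0},
])

```text
t: 1.4
eef_pos: [0.4085, -0.156, 0.4018]
eef_rot: [3.103, 0.487, 0.001]
force: [1.5, -0.5, 0.9]
width: 0.043
```

send_rows([
  {"translation": [0.68,-0.65,0],"yaw": 0},
  {"translation": [0.68,-0.65,0],"yaw": 0},
  {"translation": [0.68,-0.65,0],"yaw": 0},
  {"translation": [0.68,-0.65,0],"yaw": 0},
  {"translation": [0.68,-0.65,0],"yaw": 0},
])

```text
t: 2.02
eef_pos: [0.5203, 0.0509, 0.4011]
eef_rot: [3.103, 0.488, -0.001]
force: [0.5, -1.1, 0.1]
width: 0.0426
```

send_rows([
  {"translation": [0,0,0],"yaw": -0.118},
  {"translation": [0,0,0],"yaw": -0.118},
  {"translation": [0,0,0],"yaw": -0.118},
  {"translation": [0,0,0],"yaw": -0.118},
  {"translation": [0,0,0],"yaw": -0.118},
])

```text
t: 2.65
eef_pos: [0.5197, 0.0494, 0.401]
eef_rot: [-2.552, -1.831, 0.001]
force: [-1.0, -0.2, -0.5]
width: 0.0427
```

send_rows([
  {"translation": [0,0,0],"yaw": -0.118},
  {"translation": [0,0,0],"yaw": -0.118},
  {"translation": [0,0,0],"yaw": -0.118},
  {"translation": [0,0,0],"yaw": -0.118},
  {"translation": [0,0,0],"yaw": -0.118},
])

```text
t: 3.28
eef_pos: [0.5196, 0.0494, 0.401]
eef_rot: [-1.464, -2.779, 0.0]
force: [0.2, -0.1, -0.1]
width: 0.0427
```

```bash
python3 - <<'E'
from h import *
s=monitor.get_state();print(s)
p,d=eyes.snapshot("wrist");cv2.imwrite("pics/w1.png",p[:,:,::-1]);np.savez("pics/w1.npz",d=d,pos=s["eef_pos"],rot=s["eef_rot"])
E
```

```text
{'t': 3.275, 'qpos': array([-3.76622909e-02,  1.42738899e-01,  1.45231497e+00,  1.03045929e-04,
        1.54731090e+00, -6.38326446e-01]), 'qvel': array([-6.30019724e-04,  9.07364654e-04, -5.90651657e-04, -1.41584530e-03,
        4.97778549e-04, -1.47047467e+00]), 'effort': array([-1.18482598e-05, -4.15825474e+01, -3.15081382e+01,  3.22888754e-04,
        5.85253860e-03,  1.96758695e+00]), 'eef_pos': array([0.51964313, 0.04940453, 0.40100124]), 'eef_rot': array([-1.46447847e+00, -2.77853446e+00,  3.78725110e-04]), 'force': array([ 0.15456264, -0.13845875, -0.05841699]), 'torque': array([-0.04181635,  0.04370822, -0.02335406]), 'width': 0.042700300531662995}
```

View pics/w1.png

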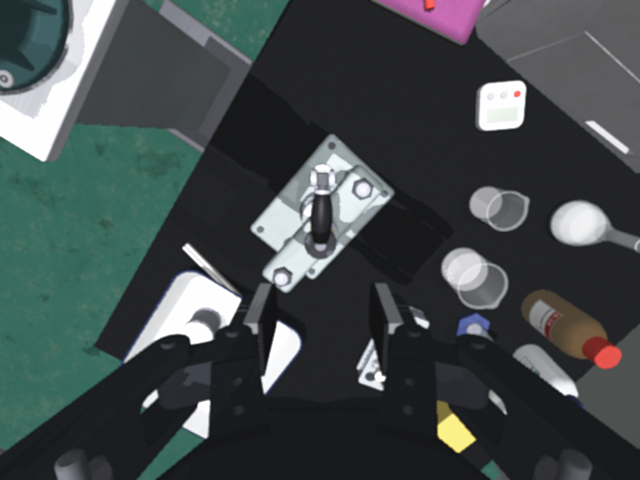

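The wrist view shows the crank nearly vertical in the picture: fork at (322,178), grip at (321,215) and hub at (320,245). The nuts are at (363,188) and (283,276). The wrist was still turning, so I'll retake it settled and again from lower down.

```bash
cat > snapw.py <<'E'
from h import *
import sys
n=sys.argv[1]
s=monitor.get_state();print(s["t"],s["eef_pos"].round(4),s["eef_rot"].round(4),s["qpos"].round(3),abs(s["qvel"]).max().round(3))
p,d=eyes.snapshot("wrist");cv2.imwrite(f"pics/{n}.png",p[:,:,::-1]);np.savez(f"pics/{n}.npz",d=d,pos=s["eef_pos"],rot=s["eef_rot"])
E
python3 snapw.py w2
```

```text
3.325 [0.5196 0.0494 0.401 ] [-1.4542e+00 -2.7839e+00  4.0000e-04] [-0.038  0.143  1.452  0.     1.547 -0.646] 0.305
```

send_rows([
  {"translation": [-0.6,0,0.7],"yaw": 0},
  {"translation": [-0.6,0,0.7],"yaw": 0},
  {"translation": [0,0,0],"yaw": 0},
  {"translation": [0,0,0],"yaw": 0},
])

```text
t: 3.88
eef_pos: [0.5535, -0.0, 0.3317]
eef_rot: [-1.477, -2.772, -0.001]
force: [0.0, -0.2, 0.5]
width: 0.0429
```

```bash
python3 snapw.py w3; python3 -c "
import cv2,numpy as np
a=cv2.imread('pics/w2.png')[130:300,235:405];b=cv2.imread('pics/w3.png')[70:270,220:420]
cv2.imwrite('pics/z3.png',np.hstack([cv2.resize(x,(400,400),interpolation=2) for x in(a,b)]));"
```

```text
3.875 [ 0.5535 -0.      0.3317] [-1.4766e+00 -2.7725e+00 -7.0000e-04] [-1.250e-01  2.310e-01  1.505e+00  1.000e-03  1.406e+00 -7.170e-01] 0.019
```

View pics/w3.png

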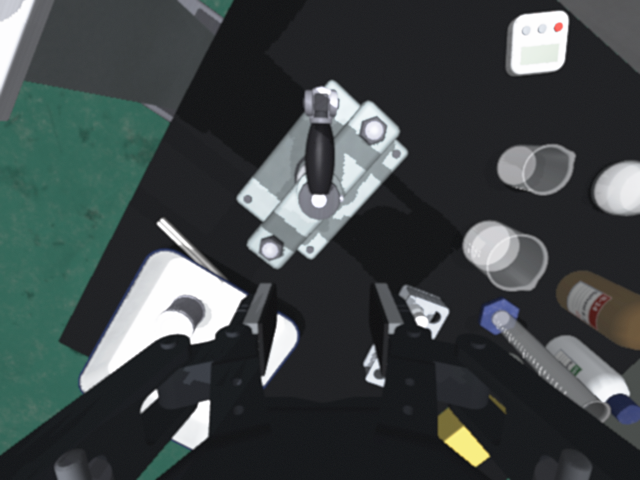

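View pics/z3.png

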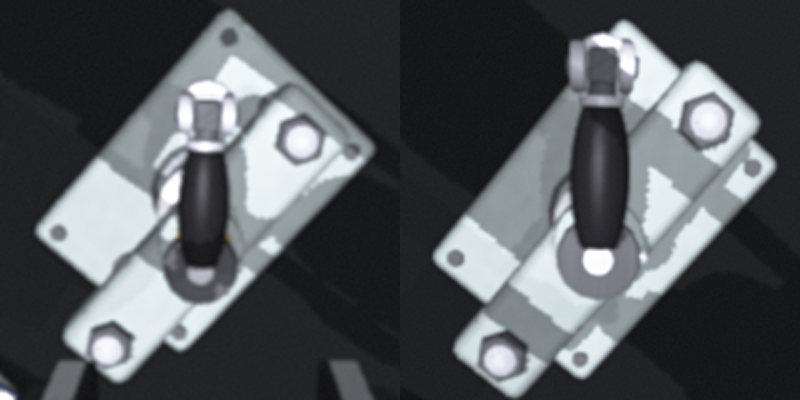

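```bash
python3 - <<'E'
from h import *
def wc(n):
    z=np.load(f"pics/{n}.npz");return cam("wrist",dict(eef_pos=z["pos"],eef_rot=z["rot"])),cloud(cam("wrist",dict(eef_pos=z["pos"],eef_rot=z["rot"])),z["d"])
c2,P2=wc("w2");c3,P3=wc("w3")
pts=dict(nutA=((362.1,188.6),(373.5,130),.156),nutB=((281.3,276.6),(271,248),.156),hub=((320,244.7),(319,200),.19),fork=((323.4,176.7),(321.5,103),.2))
for k,(a,b,z) in pts.items():
    print(k,[x.round(4) for x in tri(c2,a,c3,b)],plane(c2,*a,z).round(4),plane(c3,*b,z).round(4),P2[int(a[1]),int(a[0])].round(4),P3[int(b[1]),int(b[0])].round(4))
# black grip mask
for n,c,P in(("w2",c2,P2),("w3",c3,P3)):
    im=cv2.imread(f"pics/{n}.png");
    m=(im.max(2)<70)&(P[...,2]>.19)&(P[...,2]<.23)
    m=cv2.morphologyEx(m.astype(np.uint8),cv2.MORPH_OPEN,np.ones((3,3)))
    k,l,st,ce=cv2.connectedComponentsWithStats(m);i=1+st[1:,4].argmax()
    q=P[l==i];print(n,st[i],ce[i],q.mean(0).round(4),q[:,2].max().round(4))
    r=cv2.minAreaRect(q[:,:2].astype(np.float32)*1000);print(r)
    # hub disc, arm region heights
    for v in range(int(st[i,1])-30,int(st[i,1])+st[i,3]+25,4):
        print(v,P[v,int(ce[i][0])].round(4),end=' | ')
    print()
    q=P[(P[...,2]>.175)&(P[...,2]<.25)];q=q[np.hypot(q[:,0]-.52,q[:,1]-.05)<.07]
    r=cv2.minAreaRect(q[:,:2].astype(np.float32)*1000);print('all',r,q[:,2].max())
E
```

```text
nutA [array([0.5456, 0.0895, 0.1469]), np.float64(0.0009)] [0.5435 0.0898 0.156 ] [0.545  0.0888 0.156 ] [0.5429 0.0903 0.1568] [0.5444 0.0883 0.1584]
nutB [array([ 0.5286, -0.0498,  0.1484]), np.float64(0.0002)] [ 0.5276 -0.0464  0.156 ] [ 0.5281 -0.047   0.156 ] [ 0.5267 -0.0455  0.157 ] [ 0.528  -0.0466  0.1572]
hub [array([0.5375, 0.019 , 0.1837]), np.float64(0.0)] [0.5364 0.0207 0.19  ] [0.5369 0.0199 0.19  ] [0.5331 0.0257 0.2063] [0.5371 0.0195 0.1869]
fork [array([0.4995, 0.0795, 0.1917]), np.float64(0.0003)] [0.4991 0.0804 0.2   ] [0.4998 0.0788 0.2   ] [0.498  0.0812 0.2057] [0.4999 0.0781 0.2073]
w2 [310 195  22  48 759] [321.09486166 220.07246377] [0.5201 0.0463 0.2082] 0.2124
((519.4282836914062, 46.26197814941406), (20.14605712890625, 47.270668029785156), 35.31049346923828)
165 [0.4916 0.087  0.1864] | 169 [0.4938 0.0839 0.1867] | 173 [0.495  0.0823 0.2053] | 177 [0.4971 0.0793 0.2052] | 181 [0.4991 0.0764 0.2063] | 185 [0.5012 0.0734 0.2065] | 189 [0.5034 0.0701 0.2044] | 193 [0.5054 0.0674 0.207 ] | 197 [0.5074 0.0644 0.2076] | 201 [0.5094 0.0615 0.209 ] | 205 [0.5114
[... 1121 characters left out ...]
[0.5124 0.057  0.2105] | 145 [0.5138 0.0548 0.2122] | 149 [0.5153 0.0526 0.2102] | 153 [0.5168 0.0504 0.2104] | 157 [0.5183 0.0482 0.2109] | 161 [0.5198 0.0459 0.2102] | 165 [0.5213 0.0436 0.2103] | 169 [0.5228 0.0414 0.2105] | 173 [0.5244 0.039  0.2101] | 177 [0.5259 0.0368 0.2109] | 181 [0.5275 0.0344 0.21  ] | 185 [0.529  0.032  0.2101] | 189 [0.5308 0.0293 0.2071] | 193 [0.5324 0.027  0.2076] | 197 [0.5358 0.0215 0.1874] | 201 [0.5375 0.019  0.188 ] | 205 [0.5392 0.0164 0.1886] | 209 [0.5413 0.0132 0.1854] | 213 [0.543  0.0107 0.1865] | 217 [0.545  0.0076 0.1849] | 
all ((519.3056640625, 47.363311767578125), (35.372718811035156, 98.05198669433594), 34.096160888671875) 0.21274917441857172
```

send_rows([
  {"translation": [0.58,-0.028,0.4],"yaw": 0},
  {"translation": [0.58,-0.028,0.4],"yaw": 0},
  {"translation": [0,0,0.5],"yaw": 0},
  {"translation": [0,0,0.5],"yaw": 0},
  {"translation": [0,0,0],"yaw": 0},
], claw=0.1)

```text
t: 4.55
eef_pos: [0.5177, 0.047, 0.2412]
eef_rot: [-1.472, -2.773, 0.001]
force: [-0.7, -0.2, 0.3]
width: 0.0467
```

```bash
python3 snapw.py w4
```

```text
4.55 [0.5177 0.047  0.2412] [-1.4723e+00 -2.7734e+00  7.0000e-04] [-0.043  0.26   1.7    0.     1.184 -0.637] 0.045
```

View pics/w4.png

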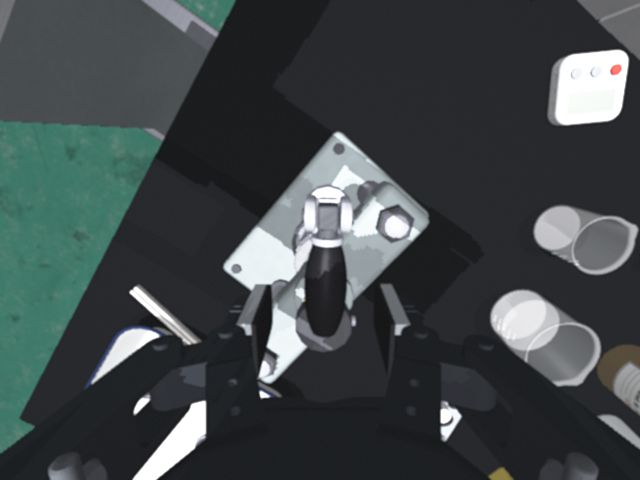

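The grip (326,285) is centred between the fingers (262 and 392). Descending and closing.

send_rows([
  {"translation": [0,0,0.3],"yaw": 0},
  {"translation": [0,0,0.3],"yaw": 0},
  {"translation": [0,0,0],"yaw": 0},
])

```text
t: 4.97
eef_pos: [0.5176, 0.0462, 0.2099]
eef_rot: [-1.472, -2.772, 0.002]
force: [0.5, 0.3, 1.0]
width: 0.0471
```

send_rows([
  {"translation": [0,0,0],"yaw": 0},
  {"translation": [0,0,0],"yaw": 0},
  {"translation": [0,0,0],"yaw": 0},
  {"translation": [0,0,0],"yaw": 0},
  {"translation": [0,0,0],"yaw": 0},
], claw=-1, grip_force=30)

```text
t: 5.6
eef_pos: [0.519, 0.0462, 0.2116]
eef_rot: [1.473, 2.774, 0.001]
force: [0.9, 0.6, 1.0]
width: 0.0199
```

send_rows([
  {"translation": [0.012,0,-0.132],"yaw": 0},
  {"translation": [0.034,0,-0.128],"yaw": 0},
  {"translation": [0.056,0,-0.12],"yaw": 0},
])

```text
t: 5.98
eef_pos: [0.5157, 0.0504, 0.2304]
eef_rot: [-1.473, -2.774, 0.0]
force: [2.4, -1.3, -7.5]
width: 0.0197
```

send_rows([
  {"translation": [0.076,0,-0.109],"yaw": 0},
  {"translation": [0.094,0,-0.094],"yaw": 0},
  {"translation": [0.109,0,-0.076],"yaw": 0},
])

```text
t: 6.35
eef_pos: [0.5081, 0.0622, 0.245]
eef_rot: [1.473, 2.774, 0.001]
force: [2.4, -2.5, -5.4]
width: 0.0196
```

send_rows([
  {"translation": [0.12,0,-0.056],"yaw": 0},
  {"translation": [0.128,0,-0.034],"yaw": 0},
  {"translation": [0.132,0,-0.012],"yaw": 0},
  {"translation": [0,0,0],"yaw": 0},
])

```text
t: 6.85
eef_pos: [0.4976, 0.0783, 0.2502]
eef_rot: [1.472, 2.774, 0.002]
force: [1.9, -1.2, 6.6]
width: 0.02
```

```bash
python3 snapw.py w5; python3 - <<'E'
from h import *
for n in("side","scene"):
    p,d=eyes.snapshot(n);cv2.imwrite(f"pics/{n}5.png",p[:,:,::-1])
a=cv2.imread("pics/scene5.png")[190:310,240:360];b=cv2.imread("pics/side5.png")[190:310,310:430]
cv2.imwrite("pics/z5.png",np.hstack([cv2.resize(x,(400,400),interpolation=2) for x in(a,b)]))
E
```

```text
6.85 [0.4976 0.0783 0.2502] [1.4721e+00 2.7743e+00 1.8000e-03] [ 1.900e-02  2.260e-01  1.723e+00  1.000e-03  1.192e+00 -5.770e-01] 0.007
```

View pics/z5.png

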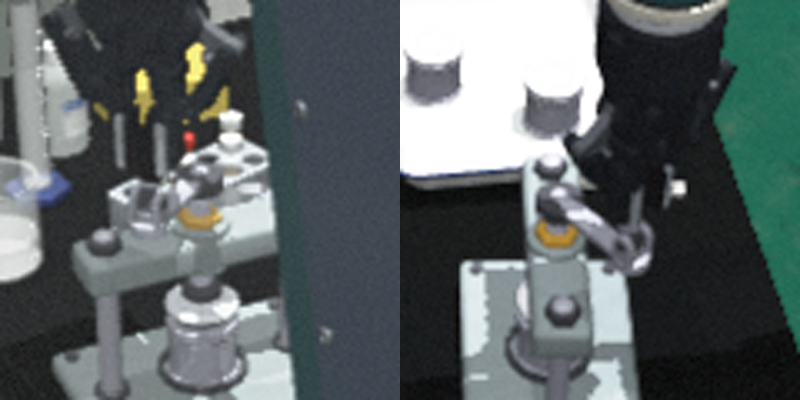

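View pics/w5.png

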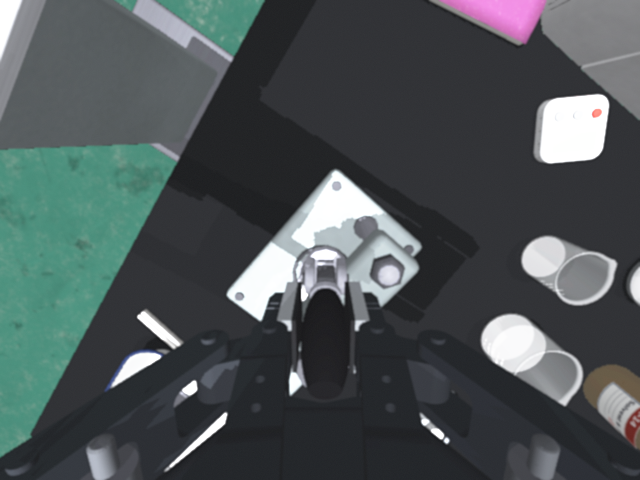

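```bash
python3 - <<'E'
from h import *
z=np.load("pics/w5.npz");c=cam("wrist",dict(eef_pos=z["pos"],eef_rot=z["rot"]))
for a in(90,80,70):
    t=np.radians(a);u=np.array([.558,-.83])  # inward dir
    for r in(.013,.064):
        print(a,r,proj(c,np.r_[np.array([.497,.0784])+u*r*np.cos(t),.2005+r*np.sin(t)]).round(1))
P=cloud(c,z["d"])
for v in range(285,400,8):print(v,P[v,325].round(4))
E
```

```text
90 0.013 [[321.3 287.8]]
90 0.064 [[321.  349.7]]
80 0.013 [[321.3 291.8]]
80 0.064 [[321.  374.2]]
70 0.013 [[321.3 295.2]]
70 0.064 [[321.  392.7]]
285 [0.4971 0.0814 0.2154]
293 [0.4982 0.0798 0.2202]
301 [0.4982 0.0797 0.2283]
309 [0.4992 0.0781 0.2324]
317 [0.4998 0.0771 0.2373]
325 [0.5005 0.0761 0.2419]
333 [0.5013 0.0749 0.2457]
341 [0.5021 0.0737 0.249 ]
349 [0.5031 0.0722 0.2519]
357 [0.504  0.0707 0.2546]
365 [0.505  0.0692 0.2571]
373 [0.5055 0.0685 0.2606]
381 [0.5071 0.066  0.2613]
389 [0.5096 0.0624 0.2604]
397 [0.5129 0.0576 0.2582]
```

The handle leans about 20° inward: its top is at pixel (325,385), where an upright one would be at 350. It is past the flip point, so opening the jaws lets the spring take it to its stop.

send_rows([
  {"translation": [0,0,0],"yaw": 0},
  {"translation": [0,0,0],"yaw": 0},
  {"translation": [0,0,0],"yaw": 0},
  {"translation": [0,0,0],"yaw": 0},
], claw=0)

```text
t: 7.5
eef_pos: [0.4971, 0.0778, 0.2491]
eef_rot: [-1.473, -2.774, 0.0]
force: [-0.5, 0.1, -0.6]
width: 0.0427
```

```bash
python3 snapw.py w6; python3 - <<'E'
from h import *
z=np.load("pics/w6.npz");c=cam("wrist",dict(eef_pos=z["pos"],eef_rot=z["rot"]))
P=cloud(c,z["d"])
for v in range(281,400,8):print(v,P[v,325].round(4))
E
```

```text
7.5 [0.4971 0.0778 0.2491] [-1.4729e+00 -2.7739e+00  4.0000e-04] [ 0.018  0.227  1.724  0.     1.192 -0.577] 0.003
281 [0.4933 0.0855 0.2222]
289 [0.4926 0.0864 0.2332]
297 [0.4928 0.0861 0.24  ]
305 [0.4565 0.1382 0.3662]
313 [0.493  0.0856 0.2523]
321 [0.4934 0.085  0.2569]
329 [0.4942 0.0838 0.2599]
337 [0.4949 0.0827 0.263 ]
345 [0.497  0.0796 0.2622]
353 [0.4984 0.0776 0.2635]
361 [0.5    0.0753 0.2642]
369 [0.5355 0.0236 0.1884]
377 [0.539  0.0186 0.1882]
385 [0.5436 0.0118 0.1857]
393 [ 0.64   -0.1282  0.0007]
```

View pics/w6.png

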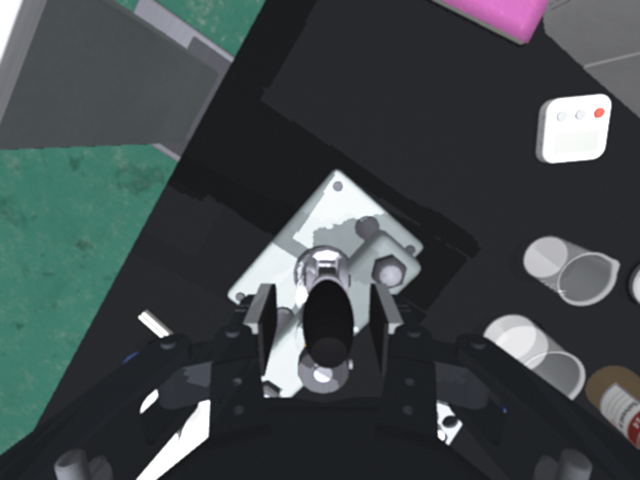

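```bash
python3 - <<'E'
from h import *
z=np.load("pics/w6.npz");c=cam("wrist",dict(eef_pos=z["pos"],eef_rot=z["rot"]))
P=cloud(c,z["d"])
im=cv2.imread("pics/w6.png");a=P[...,2]
m=(a>.205)&(a<.27)&(np.hypot(P[...,0]-.4971,P[...,1]-.0778)<.02)
m[:, :285]=0;m[:,372:]=0
q=P[m]
x=np.array([-.558,.83]);y=np.array([.83,.558]);o=z["pos"][:2]
for lo in np.arange(.205,.27,.006):
    w=q[(q[:,2]>lo)&(q[:,2]<lo+.006)]
    if len(w)>5:
        s=(w[:,:2]-o)@y;t=(w[:,:2]-o)@x;print(lo.round(3),len(w),'y',s.min().round(4),s.max().round(4),'x',t.min().round(4),t.max().round(4))
print(plane(c,328,353,.264))
E
```

```text
0.205 289 y -0.0096 0.0128 x -0.0065 0.0073
0.211 144 y -0.0057 0.0099 x 0.0003 0.0076
0.217 51 y -0.0049 0.0084 x 0.0052 0.0086
0.223 123 y -0.0078 0.0117 x 0.0021 0.0097
0.229 204 y -0.0084 0.0125 x 0.0018 0.0104
0.235 315 y -0.0086 0.0129 x 0.0007 0.0107
0.241 402 y -0.0084 0.0127 x 0.0006 0.0103
0.247 531 y -0.0081 0.0123 x -0.0027 0.01
0.253 660 y -0.0074 0.0114 x -0.004 0.0092
0.259 1411 y -0.006 0.0103 x -0.0082 0.0076
[0.49905436 0.07849081 0.264     ]
```

send_rows([
  {"translation": [0,0.03,0.08],"yaw": 0},
  {"translation": [0,0,0],"yaw": 0},
])

```text
t: 7.8
eef_pos: [0.4984, 0.0786, 0.2449]
eef_rot: [-1.473, -2.774, 0.0]
force: [-0.1, 0.1, 0.2]
width: 0.0426
```

send_rows([
  {"translation": [0,0,0],"yaw": 0},
  {"translation": [0,0,0],"yaw": 0},
  {"translation": [0,0,0],"yaw": 0},
  {"translation": [0,0,0],"yaw": 0},
  {"translation": [0,0,0],"yaw": 0},
], claw=-1, grip_force=60)

```text
t: 8.43
eef_pos: [0.4987, 0.0786, 0.2455]
eef_rot: [1.473, 2.775, 0.001]
force: [0.3, 1.1, 1.7]
width: 0.0185
```

```bash
python3 snapw.py w7
```

```text
8.425 [0.4987 0.0786 0.2455] [1.4733e+00 2.7746e+00 5.0000e-04] [ 0.019  0.233  1.726  0.     1.183 -0.575] 0.001
```

View pics/w7.png

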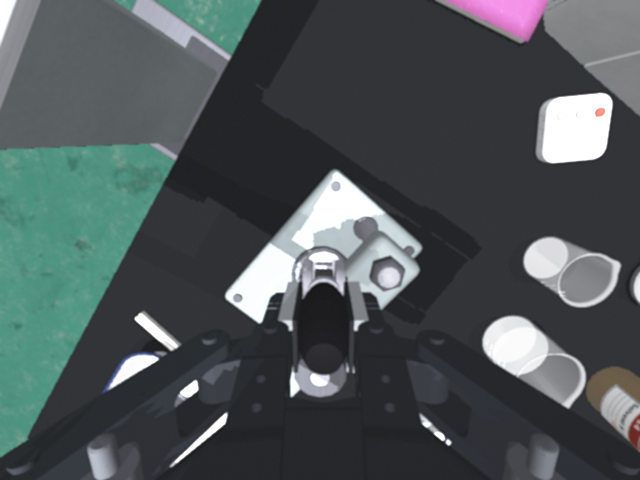

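```bash
cat > tab.py <<'E'
import numpy as np,sys
b0,n,st=map(float,sys.argv[1:4])
b=np.radians(b0+st*np.arange(int(n)+1));x=.07*np.cos(b)/.05;y=.07*np.sin(b)/.05
for i in range(int(n)):print(round(b0+st*(i+1),1),round(x[i+1]-x[i],3),round(y[i+1]-y[i],3),round(.012*st/360/.05,4))
E
python3 tab.py 1.1 44 10
```

```text
11.1 -0.026 0.243 0.0067
21.1 -0.068 0.234 0.0067
31.1 -0.107 0.219 0.0067
41.1 -0.144 0.197 0.0067
51.1 -0.176 0.169 0.0067
61.1 -0.203 0.136 0.0067
71.1 -0.223 0.099 0.0067
81.1 -0.237 0.059 0.0067
91.1 -0.243 0.017 0.0067
101.1 -0.243 -0.026 0.0067
111.1 -0.234 -0.068 0.0067
121.1 -0.219 -0.107 0.0067
131.1 -0.197 -0.144 0.0067
141.1 -0.169 -0.176 0.0067
151.1 -0.136 -0.203 0.0067
161.1 -0.099 -0.223 0.0067
171.1 -0.059 -0.237 0.0067
181.1 -0.017 -0.243 0.0067
191.1 0.026 -0.243 0.0067
201.1 0.068 -0.234 0.0067
211.1 0.107 -0.219 0.0067
221.1 0.144 -0.197 0.0067
231.1 0.176 -0.169 0.0067
241.1 0.203 -0.136 0.0067
251.1 0.223 -0.099 0.0067
261.1 0.237 -0.059 0.0067
271.1 0.243 -0.017 0.0067
281.1 0.243 0.026 0.0067
291.1 0.234 0.068 0.0067
301.1 0.219 0.107 0.0067
311.1 0.197 0.144 0.0067
321.1 0.169 0.176 0.0067
331.1 0.136 0.203 0.0067
341.1 0.099 0.223 0.0067
351.1 0.059 0.237 0.0067
361.1 0.017 0.243 0.0067
371.1 -0.026 0.243 0.0067
381.1 -0.068 0.234 0.0067
391.1 -0.107 0.219 0.0067
401.1 -0.144 0.197 0.0067
411.1 -0.176 0.169 0.0067
421.1 -0.203 0.136 0.0067
431.1 -0.223 0.099 0.0067
441.1 -0.237 0.059 0.0067
```

send_rows([
  {"translation": [-0.026,0.243,0.0067],"yaw": 0},
  {"translation": [-0.068,0.234,0.0067],"yaw": 0},
  {"translation": [-0.107,0.219,0.0067],"yaw": 0},
])

```text
t: 8.85
eef_pos: [0.5342, 0.0901, 0.2443]
eef_rot: [-1.473, -2.775, -0.0]
force: [-2.1, -0.4, 1.2]
width: 0.0189
```

```bash
cat > f.py <<'E'
from h import *
s=monitor.get_state();A=np.array([.5368,.0200]);d=s["eef_pos"][:2]-A
r=np.hypot(*d);ph=np.arctan2(d[1],d[0]);t=np.array([np.sin(ph),-np.cos(ph)]);F=s["force"][:2]
X=2*np.arctan2(s["eef_rot"][1],s["eef_rot"][0])
print("t",round(s["t"],2),"beta",round(np.degrees(X-ph)%360,1),"r",r.round(4),"z",s["eef_pos"][2].round(4),"Ft",(-F@t).round(2),"Fr",(F@d/r).round(2),"Fz",s["force"][2].round(1),"w",s["width"].round(4))
E
python3 f.py
```

```text
Traceback (most recent call last):
  File "f.py", line 5, in <module>
    print("t",round(s["t"],2),"beta",round(np.degrees(X-ph)%360,1),"r",r.round(4),"z",s["eef_pos"][2].round(4),"Ft",(-F@t).round(2),"Fr",(F@d/r).round(2),"Fz",s["force"][2].round(1),"w",s["width"].round(4))
                                                                                                                                                                                          ^^^^^^^^^^^^^^^^
AttributeError: 'float' object has no attribute 'round'
```

Free running: about 2 N at the handle, as expected. Continuing.

```bash
sed -i 's/s\["width"\].round(4)/round(float(s["width"]),4)/' f.py; python3 f.py
```

```text
t 8.85 beta 31.9 r 0.0701 z 0.2443 Ft 2.1 Fr -0.34 Fz 1.2 w 0.0189
```

send_rows([
  {"translation": [-0.144,0.197,0.0067],"yaw": 0},
  {"translation": [-0.176,0.169,0.0067],"yaw": 0},
  {"translation": [-0.203,0.136,0.0067],"yaw": 0},
])

```text
t: 9.22
eef_pos: [0.5696, 0.082, 0.2433]
eef_rot: [1.473, 2.775, 0.001]
force: [-1.5, 1.8, 2.0]
width: 0.0187
```

```bash
python3 f.py
```

```text
t 9.22 beta 61.9 r 0.0702 z 0.2433 Ft 2.11 Fr 0.89 Fz 2.0 w 0.0187
```

send_rows([
  {"translation": [-0.223,0.099,0.0067],"yaw": 0},
  {"translation": [-0.237,0.059,0.0067],"yaw": 0},
  {"translation": [-0.243,0.017,0.0067],"yaw": 0},
])

```text
t: 9.6
eef_pos: [0.5964, 0.0573, 0.2425]
eef_rot: [1.473, 2.774, 0.001]
force: [-1.2, 2.6, 2.0]
width: 0.0187
```

```bash
python3 f.py
```

```text
t 9.6 beta 92.0 r 0.0703 z 0.2425 Ft 2.8 Fr 0.35 Fz 2.0 w 0.0187
```

Excellent tracking, with small radial force.

send_rows([
  {"translation": [-0.243,-0.026,0.0067],"yaw": 0},
  {"translation": [-0.234,-0.068,0.0067],"yaw": 0},
  {"translation": [-0.219,-0.107,0.0067],"yaw": 0},
])

```text
t: 9.98
eef_pos: [0.6073, 0.0225, 0.2416]
eef_rot: [1.473, 2.774, 0.001]
force: [0.4, 2.1, 1.2]
width: 0.0186
```

```bash
python3 f.py
```

```text
t 9.97 beta 122.0 r 0.0705 z 0.2416 Ft 2.12 Fr 0.47 Fz 1.2 w 0.0186
```

send_rows([
  {"translation": [-0.197,-0.144,0.0067],"yaw": 0},
  {"translation": [-0.169,-0.176,0.0067],"yaw": 0},
  {"translation": [-0.136,-0.203,0.0067],"yaw": 0},
])

```text
t: 10.35
eef_pos: [0.5993, -0.013, 0.2407]
eef_rot: [1.473, 2.773, 0.001]
force: [3.1, 2.7, 2.3]
width: 0.0189
```

```bash
python3 f.py
```

```text
t 10.35 beta 151.9 r 0.0707 z 0.2407 Ft 3.8 Fr 1.48 Fz 2.3 w 0.0189
```

send_rows([
  {"translation": [-0.099,-0.223,0.0067],"yaw": 0},
  {"translation": [-0.059,-0.237,0.0067],"yaw": 0},
  {"translation": [-0.017,-0.243,0.0067],"yaw": 0},
])

```text
t: 10.72
eef_pos: [0.576, -0.0392, 0.2399]
eef_rot: [1.472, 2.772, 0.004]
force: [5.9, 2.9, 1.5]
width: 0.019
```

```bash
python3 f.py
```

```text
t 10.72 beta 180.5 r 0.071 z 0.2399 Ft 6.57 Fr 0.85 Fz 1.5 w 0.019
```

Lid contact came at about 160-175°. Rim contact is expected 180-270° further on.

send_rows([
  {"translation": [0.026,-0.243,0.0067],"yaw": 0},
  {"translation": [0.068,-0.234,0.0067],"yaw": 0},
  {"translation": [0.107,-0.219,0.0067],"yaw": 0},
])

```text
t: 11.1
eef_pos: [0.5416, -0.0508, 0.2389]
eef_rot: [1.472, 2.771, 0.003]
force: [7.8, 1.1, 0.2]
width: 0.0188
```

```bash
python3 f.py
```

```text
t 11.1 beta 210.2 r 0.071 z 0.2389 Ft 7.89 Fr -0.59 Fz 0.2 w 0.0188
```

send_rows([
  {"translation": [0.144,-0.197,0.0067],"yaw": 0},
  {"translation": [0.176,-0.169,0.0067],"yaw": 0},
  {"translation": [0.203,-0.136,0.0067],"yaw": 0},
])

```text
t: 11.48
eef_pos: [0.5061, -0.0439, 0.2379]
eef_rot: [1.471, 2.77, -0.0]
force: [7.2, -1.9, -1.1]
width: 0.0184
```

```bash
python3 f.py
```

```text
t 11.47 beta 239.7 r 0.0709 z 0.2379 Ft 7.34 Fr -1.37 Fz -1.1 w 0.0184
```

send_rows([
  {"translation": [0.223,-0.099,0.0067],"yaw": 0},
  {"translation": [0.237,-0.059,0.0067],"yaw": 0},
  {"translation": [0.243,-0.017,0.0067],"yaw": 0},
])

```text
t: 11.85
eef_pos: [0.4782, -0.0204, 0.2368]
eef_rot: [1.471, 2.772, -0.004]
force: [4.3, -4.8, 0.5]
width: 0.0188
```

```bash
python3 f.py
```

```text
t 11.85 beta 269.5 r 0.0711 z 0.2368 Ft 6.44 Fr -0.81 Fz 0.5 w 0.0188
```

send_rows([
  {"translation": [0.243,0.026,0.0067],"yaw": 0},
  {"translation": [0.234,0.068,0.0067],"yaw": 0},
  {"translation": [0.219,0.107,0.0067],"yaw": 0},
])

```text
t: 12.22
eef_pos: [0.4654, 0.0141, 0.2354]
eef_rot: [1.472, 2.775, -0.007]
force: [-0.6, -7.2, 3.8]
width: 0.0191
```

```bash
python3 f.py
```

```text
t 12.22 beta 299.4 r 0.0716 z 0.2354 Ft 7.14 Fr 1.15 Fz 3.8 w 0.0191
```

send_rows([
  {"translation": [0.197,0.144,0.0067],"yaw": 0},
  {"translation": [0.169,0.176,0.0067],"yaw": 0},
])

```text
t: 12.48
eef_pos: [0.4673, 0.0384, 0.2345]
eef_rot: [-1.471, -2.774, 0.009]
force: [-2.6, -6.9, 6.5]
width: 0.0186
```

```bash
python3 f.py; python3 tab.py 321.1 36 4
```

```text
t 12.47 beta 318.9 r 0.0719 z 0.2345 Ft 7.38 Fr 0.78 Fz 6.5 w 0.0186
325.1 0.059 0.078 0.0027
329.1 0.053 0.082 0.0027
333.1 0.047 0.086 0.0027
337.1 0.041 0.089 0.0027
341.1 0.035 0.091 0.0027
345.1 0.028 0.093 0.0027
349.1 0.022 0.095 0.0027
353.1 0.015 0.097 0.0027
357.1 0.008 0.097 0.0027
361.1 0.002 0.098 0.0027
365.1 -0.005 0.098 0.0027
369.1 -0.012 0.097 0.0027
373.1 -0.019 0.096 0.0027
377.1 -0.025 0.094 0.0027
381.1 -0.032 0.092 0.0027
385.1 -0.038 0.09 0.0027
389.1 -0.045 0.087 0.0027
393.1 -0.05 0.084 0.0027
397.1 -0.056 0.08 0.0027
401.1 -0.062 0.076 0.0027
405.1 -0.067 0.071 0.0027
409.1 -0.072 0.067 0.0027
413.1 -0.076 0.061 0.0027
417.1 -0.08 0.056 0.0027
421.1 -0.084 0.05 0.0027
425.1 -0.087 0.044 0.0027
429.1 -0.09 0.038 0.0027
433.1 -0.092 0.032 0.0027
437.1 -0.094 0.025 0.0027
441.1 -0.096 0.018 0.0027
445.1 -0.097 0.012 0.0027
449.1 -0.098 0.005 0.0027
453.1 -0.098 -0.002 0.0027
457.1 -0.097 -0.009 0.0027
461.1 -0.096 -0.015 0.0027
465.1 -0.095 -0.022 0.0027
```

send_rows([
  {"translation": [0.059,0.078,0],"yaw": 0},
  {"translation": [0.053,0.082,0],"yaw": 0},
])

```text
t: 12.72
eef_pos: [0.4705, 0.0476, 0.2342]
eef_rot: [-1.47, -2.773, 0.009]
force: [-3.9, -4.4, 5.8]
width: 0.0191
```

```bash
python3 f.py
```

```text
t 12.72 beta 326.7 r 0.0718 z 0.2342 Ft 5.57 Fr 1.94 Fz 5.8 w 0.0191
```

send_rows([
  {"translation": [0.047,0.086,0],"yaw": 0},
  {"translation": [0.041,0.089,0],"yaw": 0},
])

```text
t: 12.98
eef_pos: [0.4749, 0.056, 0.234]
eef_rot: [-1.47, -2.772, 0.01]
force: [-4.2, -5.8, 5.0]
width: 0.0185
```

```bash
python3 f.py
```

```text
t 12.97 beta 334.3 r 0.0717 z 0.234 Ft 7.1 Fr 0.73 Fz 5.0 w 0.0185
```

send_rows([
  {"translation": [0.035,0.091,0.003],"yaw": 0},
])

```text
t: 13.1
eef_pos: [0.4775, 0.0601, 0.2338]
eef_rot: [-1.47, -2.771, 0.01]
force: [-5.2, -4.1, 6.9]
width: 0.0186
```

```bash
python3 f.py
```

```text
t 13.1 beta 338.1 r 0.0716 z 0.2338 Ft 6.31 Fr 2.06 Fz 6.9 w 0.0186
```

send_rows([
  {"translation": [0.028,0.093,0.003],"yaw": 0},
])

```text
t: 13.22
eef_pos: [0.4803, 0.0639, 0.2337]
eef_rot: [-1.47, -2.771, 0.01]
force: [-5.5, -3.6, 7.4]
width: 0.0189
```

```bash
python3 f.py
```

```text
t 13.22 beta 342.0 r 0.0715 z 0.2337 Ft 6.25 Fr 2.14 Fz 7.4 w 0.0189
```

send_rows([
  {"translation": [0.022,0.095,0.003],"yaw": 0},
])

```text
t: 13.35
eef_pos: [0.4835, 0.0676, 0.2335]
eef_rot: [-1.47, -2.771, 0.01]
force: [-5.4, -3.2, 7.8]
width: 0.0193
```

```bash
python3 f.py
```

```text
t 13.35 beta 345.9 r 0.0714 z 0.2335 Ft 6.0 Fr 1.87 Fz 7.8 w 0.0193
```

send_rows([
  {"translation": [0.015,0.097,0.003],"yaw": 0},
])

```text
t: 13.48
eef_pos: [0.487, 0.071, 0.2334]
eef_rot: [-1.47, -2.77, 0.01]
force: [-5.0, -3.7, 8.0]
width: 0.0189
```

```bash
python3 f.py
```

```text
t 13.47 beta 349.8 r 0.0713 z 0.2334 Ft 6.21 Fr 0.85 Fz 8.0 w 0.0189
```

send_rows([
  {"translation": [0.008,0.097,-0.006],"yaw": 0},
])

```text
t: 13.6
eef_pos: [0.4906, 0.074, 0.2334]
eef_rot: [-1.47, -2.77, 0.01]
force: [-5.3, -3.1, 4.9]
width: 0.0189
```

```bash
python3 f.py
```

```text
t 13.6 beta 353.6 r 0.0711 z 0.2334 Ft 6.01 Fr 1.08 Fz 4.9 w 0.0189
```

send_rows([
  {"translation": [0.002,0.098,0],"yaw": 0},
])

```text
t: 13.72
eef_pos: [0.4944, 0.0769, 0.2333]
eef_rot: [-1.47, -2.77, 0.01]
force: [-6.0, -2.7, 5.2]
width: 0.0189
```

```bash
python3 f.py
```

```text
t 13.72 beta 357.4 r 0.0709 z 0.2333 Ft 6.46 Fr 1.44 Fz 5.2 w 0.0189
```

send_rows([
  {"translation": [-0.005,0.098,0.003],"yaw": 0},
])

```text
t: 13.85
eef_pos: [0.4985, 0.0796, 0.2331]
eef_rot: [-1.469, -2.769, 0.01]
force: [-6.0, -2.5, 5.8]
width: 0.0187
```

```bash
python3 f.py
```

```text
t 13.85 beta 1.4 r 0.0708 z 0.2331 Ft 6.37 Fr 1.12 Fz 5.8 w 0.0187
```

send_rows([
  {"translation": [-0.012,0.097,0.003],"yaw": 0},
])

```text
t: 13.98
eef_pos: [0.5028, 0.0819, 0.233]
eef_rot: [-1.47, -2.769, 0.01]
force: [-6.1, -1.8, 6.6]
width: 0.0189
```

```bash
python3 f.py
```

```text
t 13.97 beta 5.3 r 0.0706 z 0.233 Ft 6.24 Fr 1.33 Fz 6.6 w 0.0189
```

send_rows([
  {"translation": [-0.019,0.096,0.001],"yaw": 0},
])

```text
t: 14.1
eef_pos: [0.5073, 0.0839, 0.233]
eef_rot: [-1.469, -2.769, 0.009]
force: [-5.6, -1.8, 6.2]
width: 0.0189
```

```bash
python3 f.py
```

```text
t 14.1 beta 9.3 r 0.0704 z 0.233 Ft 5.89 Fr 0.71 Fz 6.2 w 0.0189
```

send_rows([
  {"translation": [-0.025,0.094,0.001],"yaw": 0},
])

```text
t: 14.22
eef_pos: [0.5118, 0.0856, 0.2328]
eef_rot: [-1.469, -2.769, 0.009]
force: [-7.1, -2.3, 5.0]
width: 0.0187
```

```bash
python3 f.py
```

```text
t 14.22 beta 13.2 r 0.0702 z 0.2328 Ft 7.45 Fr 0.41 Fz 5.0 w 0.0187
```

send_rows([
  {"translation": [-0.032,0.092,0.001],"yaw": 0},
])

```text
t: 14.35
eef_pos: [0.5165, 0.087, 0.2328]
eef_rot: [-1.469, -2.768, 0.009]
force: [-6.0, -0.6, 5.2]
width: 0.0189
```

```bash
python3 f.py
```

```text
t 14.35 beta 17.2 r 0.07 z 0.2328 Ft 5.92 Fr 1.18 Fz 5.2 w 0.0189
```

send_rows([
  {"translation": [-0.038,0.09,0.001],"yaw": 0},
])

```text
t: 14.48
eef_pos: [0.5212, 0.0881, 0.2327]
eef_rot: [-1.469, -2.768, 0.009]
force: [-7.5, -0.7, 6.4]
width: 0.019
```

```bash
python3 f.py
```

```text
t 14.47 beta 21.2 r 0.0698 z 0.2327 Ft 7.49 Fr 0.97 Fz 6.4 w 0.019
```

send_rows([
  {"translation": [-0.045,0.087,0.002],"yaw": 0},
])

```text
t: 14.6
eef_pos: [0.5261, 0.0888, 0.2326]
eef_rot: [-1.469, -2.768, 0.008]
force: [-7.5, 0.7, 5.0]
width: 0.0192
```

```bash
python3 f.py
```

```text
t 14.6 beta 25.3 r 0.0696 z 0.2326 Ft 7.29 Fr 1.85 Fz 5.0 w 0.0192
```

send_rows([
  {"translation": [-0.05,0.084,0.002],"yaw": 0},
])

```text
t: 14.72
eef_pos: [0.531, 0.0892, 0.2325]
eef_rot: [-1.469, -2.768, 0.008]
force: [-6.2, 1.2, 4.8]
width: 0.0189
```

```bash
python3 f.py
```

```text
t 14.72 beta 29.3 r 0.0694 z 0.2325 Ft 6.04 Fr 1.71 Fz 4.8 w 0.0189
```

send_rows([
  {"translation": [-0.056,0.08,0.002],"yaw": 0},
])

```text
t: 14.85
eef_pos: [0.536, 0.0893, 0.2324]
eef_rot: [-1.469, -2.768, 0.007]
force: [-6.3, 1.9, 4.9]
width: 0.0185
```

```bash
python3 f.py
```

```text
t 14.85 beta 33.4 r 0.0693 z 0.2324 Ft 6.25 Fr 1.96 Fz 4.9 w 0.0185
```

send_rows([
  {"translation": [-0.054,0.081,0.001],"yaw": 0},
])

```text
t: 14.98
eef_pos: [0.5408, 0.0893, 0.2323]
eef_rot: [-1.469, -2.768, 0.007]
force: [-6.2, 2.0, 4.2]
width: 0.0188
```

```bash
python3 f.py
```

```text
t 14.97 beta 37.4 r 0.0695 z 0.2323 Ft 6.35 Fr 1.68 Fz 4.2 w 0.0188
```

send_rows([
  {"translation": [-0.06,0.077,0.001],"yaw": 0},
])

```text
t: 15.1
eef_pos: [0.5454, 0.089, 0.2321]
eef_rot: [-1.469, -2.767, 0.008]
force: [-8.2, 2.0, 4.7]
width: 0.0189
```

```bash
python3 f.py
```

```text
t 15.1 beta 41.2 r 0.0696 z 0.2321 Ft 8.43 Fr 0.95 Fz 4.7 w 0.0189
```

send_rows([
  {"translation": [-0.066,0.072,0.001],"yaw": 0},
])

```text
t: 15.22
eef_pos: [0.5495, 0.0883, 0.2319]
eef_rot: [-1.468, -2.766, 0.009]
force: [-8.8, 2.0, 6.0]
width: 0.0189
```

```bash
python3 f.py
```

```text
t 15.22 beta 44.6 r 0.0695 z 0.2319 Ft 9.03 Fr 0.36 Fz 6.0 w 0.0189
```

send_rows([
  {"translation": [-0.07,0.068,0.001],"yaw": 0},
])

```text
t: 15.35
eef_pos: [0.5535, 0.0875, 0.2316]
eef_rot: [-1.467, -2.765, 0.009]
force: [-11.1, 3.0, 5.7]
width: 0.0188
```

```bash
python3 f.py
```

```text
t 15.35 beta 48.0 r 0.0695 z 0.2316 Ft 11.51 Fr 0.25 Fz 5.7 w 0.0188
```

Effort climbed 6.4 → 8.4 → 9.0 → 11.5 N after rim contact, so the lid is nipped. Stopping there and winding back half a turn.

```bash
python3 tab.py 53 19 -10
```

```text
43.0 0.181 -0.163 -0.0067
33.0 0.15 -0.192 -0.0067
23.0 0.115 -0.215 -0.0067
13.0 0.075 -0.232 -0.0067
3.0 0.034 -0.242 -0.0067
-7.0 -0.009 -0.244 -0.0067
-17.0 -0.051 -0.239 -0.0067
-27.0 -0.091 -0.226 -0.0067
-37.0 -0.129 -0.207 -0.0067
-47.0 -0.163 -0.181 -0.0067
-57.0 -0.192 -0.15 -0.0067
-67.0 -0.215 -0.115 -0.0067
-77.0 -0.232 -0.075 -0.0067
-87.0 -0.242 -0.034 -0.0067
-97.0 -0.244 0.009 -0.0067
-107.0 -0.239 0.051 -0.0067
-117.0 -0.226 0.091 -0.0067
-127.0 -0.207 0.129 -0.0067
-137.0 -0.181 0.163 -0.0067
```

send_rows([
  {"translation": [0.181,-0.163,-0.01],"yaw": 0},
  {"translation": [0.15,-0.192,-0.01],"yaw": 0},
  {"translation": [0.115,-0.215,-0.01],"yaw": 0},
])

```text
t: 15.72
eef_pos: [0.5225, 0.0887, 0.2334]
eef_rot: [1.473, 2.775, -0.004]
force: [4.8, -6.0, -16.0]
width: 0.0193
```

```bash
python3 f.py
```

```text
t 15.72 beta 22.4 r 0.0702 z 0.2334 Ft -3.48 Fr -6.89 Fz -16.0 w 0.0193
```

send_rows([
  {"translation": [0.075,-0.232,-0.01],"yaw": 0},
  {"translation": [0.034,-0.242,-0.01],"yaw": 0},
  {"translation": [-0.009,-0.244,-0.0067],"yaw": 0},
  {"translation": [-0.051,-0.239,-0.0067],"yaw": 0},
])

```text
t: 16.23
eef_pos: [0.4827, 0.0642, 0.2352]
eef_rot: [1.472, 2.773, -0.001]
force: [6.7, -3.5, -18.7]
width: 0.0186
```

```bash
python3 f.py
```

```text
t 16.23 beta 343.4 r 0.0698 z 0.2352 Ft -1.5 Fr -7.41 Fz -18.7 w 0.0186
```

send_rows([
  {"translation": [-0.091,-0.226,-0.0067],"yaw": 0},
  {"translation": [-0.129,-0.207,-0.0067],"yaw": 0},
  {"translation": [-0.163,-0.181,-0.0067],"yaw": 0},
  {"translation": [-0.192,-0.15,-0.0067],"yaw": 0},
])

```text
t: 16.73
eef_pos: [0.4672, 0.0202, 0.2367]
eef_rot: [1.474, 2.774, 0.003]
force: [6.6, 2.7, -17.7]
width: 0.0191
```

```bash
python3 f.py
```

```text
t 16.73 beta 304.2 r 0.0696 z 0.2367 Ft -2.68 Fr -6.63 Fz -17.7 w 0.0191
```

send_rows([
  {"translation": [-0.215,-0.115,0.01],"yaw": 0},
  {"translation": [-0.232,-0.075,0.005],"yaw": 0},
  {"translation": [-0.242,-0.034,0],"yaw": 0},
  {"translation": [-0.244,0.009,-0.0067],"yaw": 0},
])

```text
t: 17.23
eef_pos: [0.4839, -0.0253, 0.2376]
eef_rot: [-1.473, -2.774, 0.002]
force: [-4.0, 1.0, -1.3]
width: 0.0191
```

```bash
python3 f.py
```

```text
t 17.23 beta 263.5 r 0.0697 z 0.2376 Ft -3.36 Fr 2.41 Fz -1.3 w 0.0191
```

send_rows([
  {"translation": [-0.239,0.051,-0.0067],"yaw": 0},
  {"translation": [-0.226,0.091,-0.0067],"yaw": 0},
  {"translation": [-0.207,0.129,-0.0067],"yaw": 0},
  {"translation": [-0.181,0.163,-0.0067],"yaw": 0},
  {"translation": [0,0,0],"yaw": 0},
])

```text
t: 17.85
eef_pos: [0.529, -0.0486, 0.2394]
eef_rot: [1.472, 2.771, 0.001]
force: [-0.1, -4.5, 0.7]
width: 0.019
```

```bash
python3 f.py; python3 snapw.py w8
```

```text
t 17.85 beta 220.6 r 0.0691 z 0.2394 Ft 0.42 Fr 4.5 Fz 0.7 w 0.019
17.85 [ 0.529  -0.0486  0.2394] [1.4716e+00 2.7708e+00 1.2000e-03] [-0.222  0.275  1.683 -0.     1.18  -0.816] 0.02
```

View pics/w8.png

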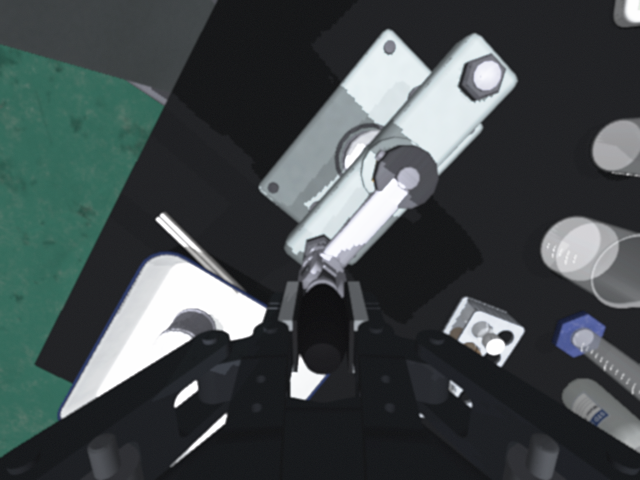

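The picture shows the crank wound back, the handle still in the jaws at (322,330) and the hub at (405,178). The crank has been turned back 187°. Releasing and rising.

send_rows([
  {"translation": [0,0,0],"yaw": 0},
  {"translation": [0,0,0],"yaw": 0},
  {"translation": [0,0,0],"yaw": 0},
  {"translation": [0,0,0],"yaw": 0},
], claw=0.1)

```text
t: 18.4
eef_pos: [0.5261, -0.0474, 0.2388]
eef_rot: [-1.473, -2.775, -0.001]
force: [-0.1, 1.3, -0.9]
width: 0.0468
```

send_rows([
  {"translation": [0,0,-0.3],"yaw": 0},
  {"translation": [0,0,-0.6],"yaw": 0},
  {"translation": [0,0,-0.8],"yaw": 0},
  {"translation": [0,0,-0.8],"yaw": 0},
  {"translation": [0,0,-0.5],"yaw": 0},
])

```text
t: 19.02
eef_pos: [0.5268, -0.0477, 0.3923]
eef_rot: [1.471, 2.771, 0.002]
force: [0.2, 0.1, -0.2]
width: 0.0474
```

send_rows([
  {"translation": [-0.3,0,-0.3],"yaw": 0},
  {"translation": [0,0,0],"yaw": 0},
  {"translation": [0,0,0],"yaw": 0},
])

```text
t: 19.4
eef_pos: [0.5341, -0.0597, 0.4034]
eef_rot: [-1.473, -2.774, -0.0]
force: [0.1, -0.5, 0.4]
width: 0.0471
```

```bash
python3 snapw.py w9; python3 - <<'E'
from h import *
for n in("side","scene"):
    p,d=eyes.snapshot(n);cv2.imwrite(f"pics/{n}9.png",p[:,:,::-1]);np.save(f"pics/{n}9.npy",d)
a=cv2.imread("pics/scene9.png")[190:340,240:390];b=cv2.imread("pics/side9.png")[190:340,300:450]
cv2.imwrite("pics/z9.png",np.hstack([cv2.resize(x,(400,400),interpolation=2) for x in(a,b)]))
z=np.load("pics/w9.npz");P=cloud(cam("wrist",dict(eef_pos=z["pos"],eef_rot=z["rot"])),z["d"])
q=P[(P[...,2]>.19)&(P[...,2]<.29)&(np.hypot(P[...,0]-.5368,P[...,1]-.02)<.1)]
for lo in np.arange(.19,.28,.01):
    w=q[(q[:,2]>lo)&(q[:,2]<lo+.01)]
    if len(w)>3:print(lo.round(2),len(w),w.min(0).round(3),w.max(0).round(3))
E
```

```text
19.4 [ 0.5341 -0.0597  0.4034] [-1.4730e+00 -2.7736e+00 -2.0000e-04] [-0.24   0.166  1.418  0.     1.558 -0.835] 0.015
0.19 86 [ 0.517 -0.057  0.19 ] [ 0.541 -0.041  0.2  ]
0.2 21 [ 0.519 -0.054  0.2  ] [ 0.529 -0.043  0.204]
0.22 22 [ 0.519 -0.049  0.22 ] [ 0.533 -0.039  0.229]
0.23 73 [ 0.519 -0.057  0.23 ] [ 0.539 -0.039  0.24 ]
0.24 137 [ 0.519 -0.059  0.24 ] [ 0.539 -0.04   0.25 ]
0.25 331 [ 0.521 -0.059  0.25 ] [ 0.538 -0.041  0.258]
```

View pics/z9.png

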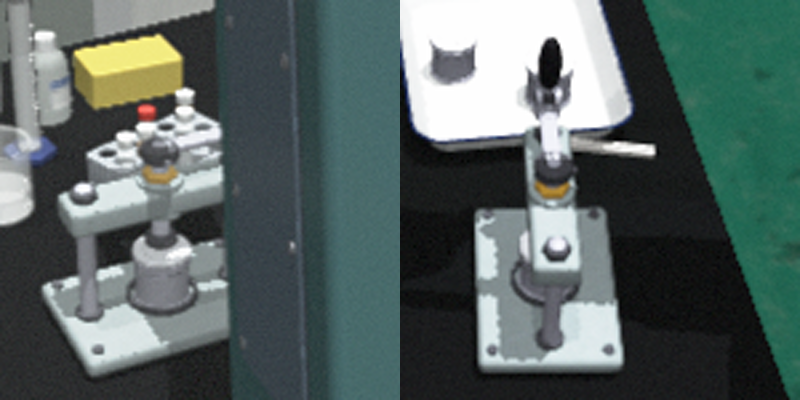

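View pics/w9.png

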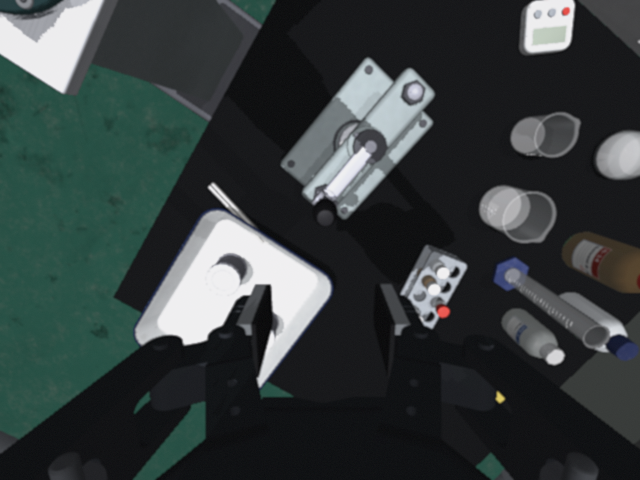

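```bash
python3 - <<'E'
from h import *
for k in(0,9):
  P=cloud(cam("scene"),np.load(f"pics/scene{k}.npy"));im=cv2.imread(f"pics/scene{k}.png")
  for u in(292,296,300,304,308):
    print(k,u,[(v,*(P[v,u]*1000).round(0)[[0,2]].astype(int)) for v in range(268,298,2)])
a=[cv2.resize(cv2.imread(f"pics/scene{k}.png")[250:320,265:335],(400,400),interpolation=2) for k in(0,9)]
cv2.imwrite("pics/z10.png",np.hstack(a))
E
```

```text
0 292 [(268, np.int64(518), np.int64(136)), (270, np.int64(520), np.int64(130)), (272, np.int64(517), np.int64(126)), (274, np.int64(684), np.int64(-1)), (276, np.int64(558), np.int64(85)), (278, np.int64(553), np.int64(83)), (280, np.int64(545), np.int64(84)), (282, np.int64(537), np.int64(84)), (284, np.int64(529), np.int64(85)), (286, np.int64(540), np.int64(71)), (288, np.int64(532), np.int64(71)), (290, np.int64(531), np.int64(67)), (292, np.int64(531), np.int64(61)), (294, np.int64(532), np.int64(55)), (296, np.int64(536), np.int64(46))]
0 296 [(268, np.int64(516), np.int64(134)), (270, np.int64(517), np.int64(128)), (272, np.int64(519), np.int64(121)), (274, np.int64(538), np.int64(102)), (276, np.int64(533), np.int64(100)), (278, np.int64(530), np.int64(97)), (280, np.int64(539), np.int64(85)), (282, np.int64(533), np.int64(83)), (284, np.int64(523), np.int64(85)), (286, np.int64(519), np.int64(84)), (288, np.int64(523), np.int64(74)), (290, np.int64(522), np.int64(70)), (292, np.int64(521), np.int64(65)), (294, np.int64(523), np.int64(58)), (296, np.int64(523), np.int64(52))
[... 3688 characters left out ...]
p.int64(74)), (290, np.int64(511), np.int64(71)), (292, np.int64(511), np.int64(65)), (294, np.int64(509), np.int64(61)), (296, np.int64(511), np.int64(54))]
9 308 [(268, np.int64(516), np.int64(124)), (270, np.int64(676), np.int64(0)), (272, np.int64(665), np.int64(2)), (274, np.int64(656), np.int64(2)), (276, np.int64(649), np.int64(1)), (278, np.int64(642), np.int64(0)), (280, np.int64(537), np.int64(75)), (282, np.int64(528), np.int64(76)), (284, np.int64(522), np.int64(75)), (286, np.int64(512), np.int64(77)), (288, np.int64(515), np.int64(69)), (290, np.int64(512), np.int64(66)), (292, np.int64(513), np.int64(59)), (294, np.int64(513), np.int64(53)), (296, np.int64(514), np.int64(47))]
```

View pics/z10.png

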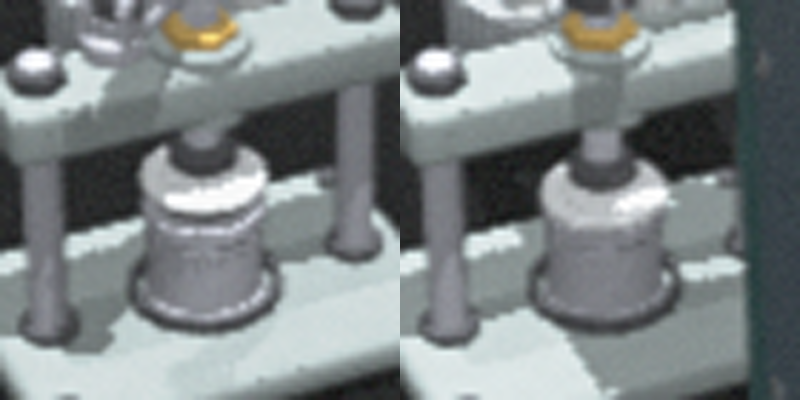

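The gap between disc and rim is gone: the lid top went from about 84 to 76 mm. Foot and lid are apart, the handle is upright and the arm is clear.

```bash
python3 -c "
from rig import manip
print(manip.close_job())"
```

```text
the job is handed in; nothing more can be done
None
```

The sample cell is closed and the job is handed in, at about 19.5 s of the 72 s allowed.

- **Handle:** I lifted it by the grip, and it slipped in the jaws, ending about 20° short of upright. I opened the jaws there and the spring took it to its stop. The last check put its top 64 mm above the pin, so it stands fully upright.
- **Closing:** I cranked clockwise about 407°. The effort was about 2 N running free and about 6.3 N pushing the lid in. At the rim it climbed 8.4, 9.0, then 11.5 N, where I stopped. Those readings vary by about 1 N. That is slightly over the 10 N target but below the 15 N that crushes the seal.
- **Winding back:** I turned the crank back about 187° and let go. For part of that turn I pulled up on the handle with up to 19 N and corrected it before releasing.
- **Last checks:**
  - The lid's top dropped from about 84 to 76 mm, and the gap at the rim is gone.
  - The foot works out about 6 mm clear of the lid, from the handle's height and the turn back.
  - The arm is clear of everything.
  - The timer, the beakers and the tray look undisturbed in the pictures. I did not measure their positions again.

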